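Build up a gear shaft in its assembly stand

TASK

Build up the stepped shaft that is clamped upright in the blue assembly stand: slide on the large gear first, down to the shaft's shoulder, then the brass spacer, the small gear and the ball bearing, each seated on the one below, and finally put the red cap over the bearing. Keep the gears' hubs upward as they lie now, and leave the finished stack standing seated and released; the grey bushing and the nut that lie among the parts are not needed, so leave them where they are.

Things in the scene. Friction and masses are not known exactly. Their poses are not given: they have to be found in the camera images.
- shaft_stand: Heavy assembly stand that does not move: blue base 96x96 mm, 14 mm thick, with a blue boss and a small clamp screw at one side; a bare stepped steel shaft stands upright in its middle, its end 96 mm above the table. Origin at the centre of the base's underside, on the shaft's axis; z up.
- shaft_shoulder (a point): On the shaft's axis, in the plane of its shoulder (42 mm across), 34 mm above the table; z up. Shaft thickness by height above it: 22 mm up to 17, 18 mm from 20.5 to 45, 11 mm from 50.5 to 54.5, 3 mm at the end at 62, tapers between. Undersides of the finished stack above it: large gear 0, spacer 22, small gear 34, bearing 52, cap 55 mm.
- large_gear: Steel spur gear, 30 teeth, 64 mm across the teeth, 10 mm thick, with a hub 34 mm across that stands 12 mm above it (22 mm high in all); plain through bore 24 mm. 240 g. Stands on the table, origin at the centre of its underside, z up. The hub is on top.
- spacer: Brass spacer ring, 36 mm across, 12 mm high, through bore 20 mm, both ends alike. 70 g. Stands on the table, origin at the centre of its underside, z up. 
- small_gear: Steel spur gear, 20 teeth, 44 mm across the teeth, 8 mm thick, with a hub 28 mm across that stands 10 mm above it (18 mm high in all); plain through bore 20 mm. 110 g. Stands on the table, origin at the centre of its underside, z up. The hub is on top.
- bearing: Ball bearing: steel outer and inner rings with a black seal between them, 32 mm across, 12 mm high, bore 14 mm, both ends alike. 50 g. Stands on the table, origin at the centre of its underside, z up. 
- bearing_cap: Red round bearing cap, 49 mm across, 16 mm high, bevelled closed top with a steel disc and three dark dots; open below with a recess 39 mm across and 9 mm deep, which goes over the bearing until the bearing's top meets the recess's ceiling. 90 g. Stands on the table, origin at the centre of its underside, z up. Open side down.
- bushing_2: Grey stepped steel bushing, 30 mm across, 30 mm high, narrower at the top; not needed, to be left where it stands. Origin at the centre of its underside, z up.
- hex_nut_1: Bright hexagon nut, 22x24 mm, 12 mm high, with a dark hole; not needed, to be left where it lies. Origin at the centre of its underside, z up.
Things that resemble listed ones, but are neither listed nor needed, are in the scene too. What is shaped like the bearing_cap but brown is not meant. What is shaped like the large_gear but pink is not meant.

How it is judged:
By the outcome, as a careful person would: the job done as asked, in the order asked, and still so for the second after the job is handed in, with the robot touching nothing.
It also fails if it takes over 115 s, if anything falls off the work surface, if the arm or the gripper's body presses on something with over 40 N, if the wrist force passes 120 N, or if a joint passes its speed limit or range.

ROBOT

A 6-joint arm with a two-finger parallel gripper is mounted at the origin on a cart in front of the work surface, level with it; the furniture and walls round the work are solid. World frame = base frame: x ahead of the robot, y to its left, z up, the work surface at z = 0. Lengths are in m, angles in rad, forces in N, time in s.
With the tool pointing down it reaches from about 0.35 to 0.8 m from the base axis. Payload 7.3 kg.
Tool frame: the origin (TCP) lies midway between the tips of the shut fingers; the grasp point (between the pads) lies 19 mm behind it; z points along the fingers, y is the line along which they close (so a half turn about z gives the same grasp; the last joint's range is limited). The gripper opens to 85 mm and grips with 20 to 120 N. Pads are 22 mm wide; open, the fingers measure 114 mm over their backs; the gripper's body (76 mm by 85 mm) begins 54 mm behind the grasp point. The pads swing forward as they close: fully open they stand 13 mm farther back than shut.
Start: joints at [-1.424, 0.342, 1.524, -0, 1.275, -0.146], TCP at [0.152, -0.503, 0.208] pointing down, gripper open.
Joint ranges: [-2.53, 2.53], [-0.77, 2.02], [0.04, 2.7], [-1, 4.14], [0.28, 2.66], [-3.11, 3.11]. Speed limits (rad/s): [2.57, 2.57, 3.14, 3.14, 3.14, 3.14].

INTERFACE

Orientations are given as [roll, pitch, yaw] about the fixed x, y, z axes, in that order (R = Rz(yaw) Ry(pitch) Rx(roll)).
In Python, from plant import bot gives the robot as it stands. The module is installed in compiled form; this text tells all that it offers.
- The arm moves only by the shell command python3 -m handwheel 'ROWS' [FORCE]. ROWS is a JSON list of rows, 1 to 8 of them, each of 7 numbers: the finger opening in m, then dx, dy, dz in m, then a rotation vector rx, ry, rz in rad; each row is the pose to reach, as a shift and turn from the pose commanded when the command began, along the tool's axes at that moment; what a row does not reach only later rows make up. A row lasts 1/12 s, in which the tool goes at most 0.0417 m and 0.125 rad, less where a joint would pass 70% of its speed; a pose out of reach is approached as far as the arm can. The fingers move at their own pace and stop on an object; FORCE is the grip in N (left out, the last holds). Time passes only in rows, so rows that do not move let the fingers close. It prints the time, the measured TCP pose, the force, the opening and the grip force at its end.
- bot.observe(): the state, without advancing time (a new reading comes with each control period).
- bot.get_image(name): name is "scene" or "top" or "wrist"; returns the picture (480x640x3 uint8, red, green, blue); there is no depth.
- bot.camera_info(name): a dict with "vfov" (degrees; the focal length in pixels is half the picture's height over the tangent of half this angle, whatever the lens; pixels are square), "cx", "cy" (the principal point, pixels), "k1" (the pictures are not rectified: a ray, as slopes to the right and down, at radius r is drawn at 1 + k1 r^2 times it, then the intrinsics apply), "rvec" (rotation vector, rad) and "tvec" (3), from world to camera coordinates, as OpenCV has them; the wrist camera has in their place "tool_from_camera" (4x4, takes a point from camera to tool coordinates, whose origin is the TCP and whose axes are the flange's). Camera axes: x right, y down, z forward; pixel columns grow to the right and rows downward; lengths in m; the calibration is good to about 2 mm. A picture is of the moment at which its call begins: read the wrist's pose just before it. camera_info takes no time and is no camera call.
- bot.sign_off(): hands the job in; it is judged then, once.
Trained networks look in the newest picture that a camera, given by its name, has taken for a name from the list of things; names that differ only in an ending like _2 or _b are one class to them, and where a whole thing is asked for, a point or a joint stands for the part that bears it (a point fixed in the world has none). Each returns a list of dicts, best first, with "p" (0 to 1); they miss things now and then, are a little off and sometimes report something else, mostly with a low value. They report only what shows in the picture. A call takes as long as a camera call. They do not tell look-alikes from the thing itself.
- bot.search_frame(camera, query): "point" ([x, y, z] in m, in the coordinates of the camera as it stood for that picture, good to about 4 mm: the middle of the surface that is visible of it).
- bot.trace(camera, query): "region" (480x640 bool, what is visible of it).
- bot.mark_of(camera, query): "point" ([x, y, z] in m, in the coordinates of the camera as it stood for that picture, good to about 4 mm: a listed point, or the origin of a listed thing).
The state is a dict: "t": time; "q": joint angles; "joint_vel": joint speeds; "effort": joint torques, N m; "tool_pos": TCP position; "orientation": TCP orientation; "ft_force": force on the tool from outside, world axes, zero at the start; "ft_torque": the same for the moment, N m; "opening": finger opening in m; "gripper_force": force on a finger pad.
Only numpy, scipy, OpenCV 4.12 (cv2) and the standard library are available. Lean on these libraries where they do the work, as an engineer would, in place of code of your own. Each camera call takes 0.05 s, during which the arm holds its last target. There are 200 camera calls.

## Working session

There is one attempt and no reset: what is moved stays moved. The work goes in short steps, Python scripts to look and compute and a shell command to move; the robot and the scene stay as the last step left them, time stands still between calls to the robot, and variables do not carry over. Pictures are saved under pics/ and viewed, at most 18 in all, crops included, and the job is handed in when it is done.

```bash
mkdir -p pics; cat > h.py <<'E'
import numpy as np, cv2
from scipy.spatial.transform import Rotation as R
from plant import bot
def intr(ci):
    f=240/np.tan(np.radians(ci['vfov'])/2); return f,ci['cx'],ci['cy'],ci['k1']
def pose(cam,st=None):
    ci=bot.camera_info(cam)
    if cam!='wrist':
        Rm=R.from_rotvec(ci['rvec']).as_matrix().T; return Rm,-Rm@np.array(ci['tvec'])
    st=st or bot.observe(); T=np.array(ci['tool_from_camera'])
    Rt=R.from_euler('xyz',st['orientation']).as_matrix()
    return Rt@T[:3,:3],Rt@T[:3,3]+np.array(st['tool_pos'])
def w(cam,p,st=None):
    Rm,t=pose(cam,st); return Rm@np.array(p)+t
def pix2plane(cam,u,v,z,st=None):
    f,cx,cy,k=intr(bot.camera_info(cam)); d=np.array([(u-cx)/f,(v-cy)/f]); s=d.copy()
    for _ in range(20): s=d/(1+k*(s@s))
    Rm,t=pose(cam,st); r=Rm@np.array([s[0],s[1],1]); return t+r*(z-t[2])/r[2]
def proj(cam,P,st=None):
    f,cx,cy,k=intr(bot.camera_info(cam)); Rm,t=pose(cam,st); c=(np.atleast_2d(P)-t)@Rm
    s=c[:,:2]/c[:,2:]; s=s*(1+k*(s**2).sum(1,keepdims=True)); return s*f+[cx,cy]
def save(cam,n):
    im=bot.get_image(cam); cv2.imwrite(f'pics/{n}.png',im[...,::-1]); return im
E
python3 - <<'E'
from h import *
np.set_printoptions(precision=4,suppress=True)
st=bot.observe(); print(st)
for c in ['top','scene']:
    save(c,c+'0')
    for q in ['shaft_stand','shaft_shoulder','large_gear','spacer','small_gear','bearing','bearing_cap','bushing_2','hex_nut_1']:
        for r in bot.mark_of(c,q): 
            if r['p']>.2:
                P=w(c,r['point']);print(c,q,round(r['p'],2),P,proj(c,P)[0].round())
E
```

```text
{'t': 0.0, 'q': array([-1.424 ,  0.3427,  1.525 , -0.    ,  1.2754, -0.146 ]), 'joint_vel': array([-0.0022, -0.0001,  0.0015,  0.0006,  0.0004,  0.0023]), 'effort': array([  0.    , -43.3672, -24.6012,  -0.0003,   0.0078,   0.    ]), 'tool_pos': array([ 0.1515, -0.5022,  0.2077]), 'orientation': array([-3.1401, -0.0002,  0.2928]), 'ft_force': array([ 0.7002,  0.5405, -0.33  ]), 'ft_torque': array([0.0212, 0.0391, 0.0068]), 'gripper_force': 0.0, 'opening': 0.08532256729069176}
top shaft_stand 0.58 [ 0.5856 -0.0761  0.0007] [338. 175.]
top shaft_shoulder 0.96 [ 0.5832 -0.0805  0.0333] [341. 172.]
top large_gear 0.68 [ 0.4105 -0.3027 -0.    ] [455. 266.]
top large_gear 0.59 [ 0.5509  0.0809 -0.0016] [257. 192.]
top spacer 0.53 [ 0.4459 -0.0819 -0.0022] [341. 247.]
top small_gear 0.81 [0.4405 0.0185 0.0001] [288. 249.]
top bearing 0.7 [ 0.3711  0.2605 -0.0023] [160. 284.]
top bearing_cap 0.8 [ 0.5271 -0.2784  0.0013] [441. 206.]
top bearing_cap 0.79 [ 0.6121 -0.1932  0.0009] [397. 163.]
top bearing_cap 0.43 [ 0.5836 -0.0801  0.0342] [341. 172.]
top bushing_2 0.71 [ 0.4362 -0.2015 -0.0008] [403. 252.]
scene shaft_stand 0.93 [ 0.5858 -0.0796  0.0033] [368. 253.]
scene shaft_shoulder 0.56 [ 0.5815 -0.0748  0.0367] [366. 239.]
scene large_gear 0.73 [ 0.5596  0.0914 -0.0015] [303. 237.]
scene spacer 0.45 [ 0.4477 -0.0785 -0.0019] [324. 279.]
scene small_gear 0.8 [0.4406 0.0244 0.0033] [285. 262.]
scene small_gear 0.55 [ 0.4403 -0.1999 -0.0003] [369. 301.]
scene small_gear 0.31 [ 0.445  -0.077  -0.0041] [322. 280.]
scene bearing 0.69 [0.3685 0.2638 0.0043] [189. 240.]
scene bearing_cap 0.9 [ 0.5317 -0.2753  0.0018] [432. 295.]
scene bearing_cap 0.65 [ 0.613  -0.1982  0.0015] [422. 267.]
scene bushing_2 0.73 [ 0.4419 -0.1975  0.0037] [369. 298.]
scene hex_nut_1 0.58 [0.4609 0.1422 0.0012] [255. 243.]
```

View pics/top0.png

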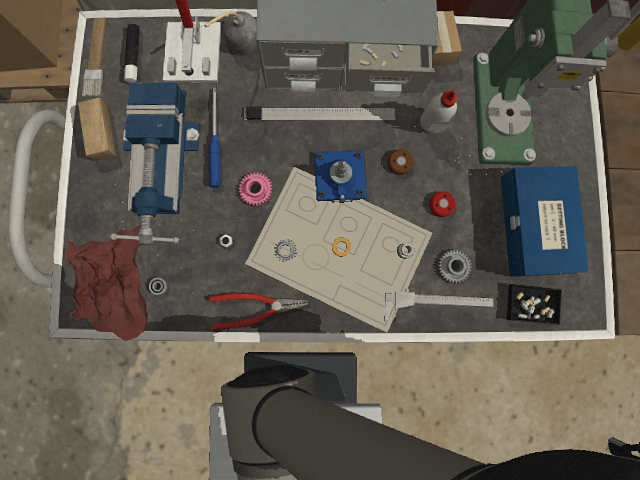

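View pics/scene0.png

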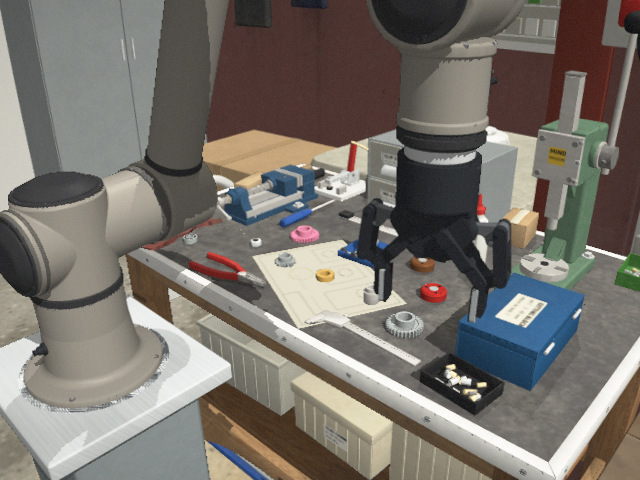

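Candidates in the top view:
- Large gear: steel (455,264) or pink (255,189). I choose the steel one.
- Cap: red (443,204) or brown (400,162). I choose the red one.
- Bearing: the ring at (157,286), not the nut at (226,241).
- Spacer: the brass ring at (342,246).
- Small gear: (286,250), not the grey bushing at (405,250).

Next I check the choices in one close crop and work out the first move.

```bash
cat >> h.py <<'E'
def row(x,y,z,yaw=0.):
    st=bot.observe(); Rt=R.from_euler('xyz',st['orientation'])
    G=R.from_euler('xyz',[np.pi,0,yaw])
    d=Rt.inv().apply(np.array([x,y,z])-st['tool_pos']); r=(Rt.inv()*G).as_rotvec()
    print('row',d.round(4),r.round(4),'rows',np.ceil(max(np.linalg.norm(d)/.0417,np.linalg.norm(r)/.125)))
E
python3 - <<'E'
from h import *
np.set_printoptions(precision=4,suppress=True)
im=cv2.imread('pics/top0.png'); a=im[130:300,380:500];b=im[130:300,130:360]
cv2.imwrite('pics/crop.png',cv2.resize(np.hstack([a,b]),None,fx=2.2,fy=2.2,interpolation=2))
print(bot.camera_info('wrist'))
row(.41,-.303,.2)
row(.36,-.303,.2)
E
```

```text
{'vfov': 68.63027497529026, 'cx': 321.527574201284, 'cy': 240.89765402867977, 'k1': 0.017433410873819197, 'tool_from_camera': array([[-0.0001, -0.9565, -0.2919,  0.0753],
       [ 1.    ,  0.    , -0.0005, -0.    ],
       [ 0.0005, -0.2919,  0.9565, -0.1649],
       [ 0.    ,  0.    ,  0.    ,  1.    ]])}
row [ 0.3051 -0.1166  0.0084] [0.0002 0.     0.2928] rows 8.0
row [ 0.2572 -0.131   0.0084] [0.0002 0.     0.2928] rows 7.0
```

View pics/crop.png

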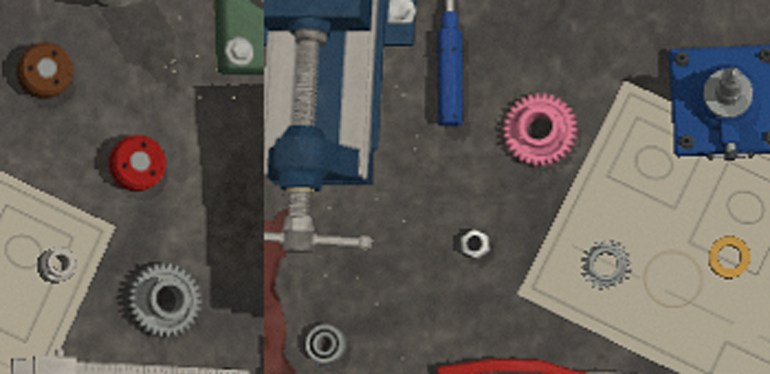

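The crop shows steel gear at left, red cap above it and brown cap beyond; the bearing, nut, small gear and spacer sit in the right half. The choices stand.

```bash
python3 -m handwheel '[[0.06,0.305,-0.117,0.01,0,0,0.293],[0.06,0.305,-0.117,0.01,0,0,0.293],[0.06,0.305,-0.117,0.01,0,0,0.293],[0.06,0.305,-0.117,0.01,0,0,0.293],[0.06,0.305,-0.117,0.01,0,0,0.293],[0.06,0.305,-0.117,0.01,0,0,0.293],[0.06,0.305,-0.117,0.01,0,0,0.293],[0.06,0.305,-0.117,0.01,0,0,0.293]]' 60
python3 -m handwheel '[[0.06,0,0,0,0,0,0],[0.06,0,0,0,0,0,0]]'
cat >> h.py <<'E'
def see(q,n=None,near=None,kind='mark_of'):
    st=bot.observe(); im=save('wrist',n or 'tmp')
    out=[]
    for qq in ([q] if isinstance(q,str) else q):
        for r in getattr(bot,kind)('wrist',qq):
            if r['p']>.3: P=w('wrist',r['point'],st); print(qq,round(r['p'],2),P.round(4),proj('wrist',P,st)[0].round())
    return st,im
E
python3 - <<'E'
from h import *
print(bot.observe()['tool_pos'],bot.observe()['orientation'])
see(['large_gear','bearing_cap','shaft_shoulder','spacer'],'w1')
E
```

```text
t: 1.67
tool_pos: [0.4111, -0.3012, 0.1986]
orientation: [3.141, -0.0, -0.0]
ft_force: [-0.1, -1.4, 0.5]
opening: 0.0602
gripper_force: 0.0
t: 1.83
tool_pos: [0.4111, -0.3011, 0.1983]
orientation: [3.142, 0.0, 0.004]
ft_force: [-0.2, 0.2, 0.5]
opening: 0.0599
gripper_force: 0.0
[ 0.41110775 -0.30105462  0.19826731] [3.14155520e+00 2.06041864e-04 4.42311321e-03]
large_gear 0.75 [ 4.145e-01 -3.000e-01  4.000e-04] [321. 205.]
bearing_cap 0.97 [ 0.5312 -0.2756 -0.0021] [296.  84.]
shaft_shoulder 0.43 [ 0.437  -0.2032  0.0011] [227. 183.]
spacer 0.92 [ 0.4496 -0.0809 -0.0037] [106. 169.]
```

View pics/w1.png

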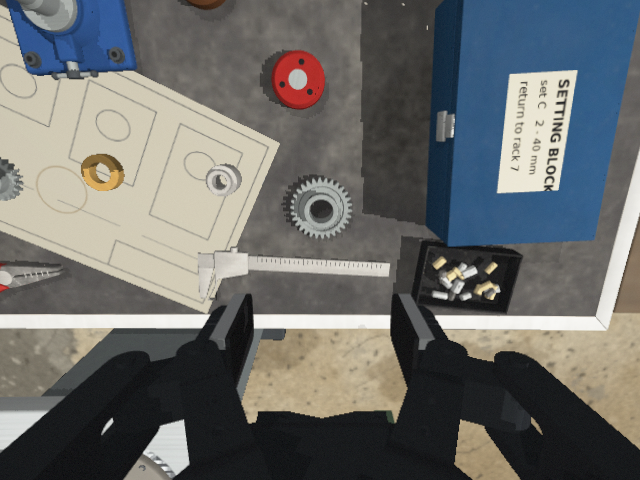

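```bash
cat >> h.py <<'E'
from scipy.optimize import minimize
PR={'large_gear':[(.0315,0),(.0315,.01),(.017,.022)],'spacer':[(.018,0),(.018,.012)],'small_gear':[(.0215,0),(.0215,.008),(.014,.018)],
 'bearing':[(.016,0),(.016,.012)],'bearing_cap':[(.0245,0),(.0245,.013),(.021,.016)]}
A=np.linspace(0,2*np.pi,60)
def sil(q,x,y,z,st,cam='wrist'):
    P=np.vstack([np.c_[x+r*np.cos(A),y+r*np.sin(A),z+h+0*A] for r,h in PR[q]])
    h=cv2.convexHull(proj(cam,P,st).astype(np.float32)); m=np.zeros((480,640),np.uint8)
    cv2.fillConvexPoly(m,np.round(h*16).astype(np.int32),255,cv2.LINE_AA,4); return m/255.
def fit(q,x,y,z,st,cam='wrist',fresh=True):
    rs=[r for r in bot.trace(cam,q) if r['p']>.2]
    m0=sil(q,x,y,z,st,cam)
    iou=lambda a,b:np.minimum(a,b).sum()/np.maximum(a,b).sum()
    hulls=[]
    for r in rs:
        c,_=cv2.findContours(r['region'].astype(np.uint8),0,2)
        hm=np.zeros((480,640),np.uint8); cv2.fillConvexPoly(hm,cv2.convexHull(max(c,key=cv2.contourArea)),1); hulls.append(hm*1.)
    if not hulls: print('none'); return
    m=max(hulls,key=lambda h:iou(h,m0))
    o=minimize(lambda p:-iou(m,sil(q,p[0],p[1],z,st,cam)),[x,y],method='Nelder-Mead',options=dict(initial_simplex=[[x,y],[x+.006,y],[x,y+.006]],xatol=1e-5,fatol=1e-5))
    print(q,'fit',o.x.round(4),'iou',round(-o.fun,3)); return o.x
E
python3 - <<'E'
from h import *
st,im=see([]); 
p=fit('large_gear',.413,-.301,0,st)
fit('bearing_cap',.531,-.276,0,st); fit('spacer',.449,-.081,0,st)
st=None; bot.get_image('top')
fit('large_gear',.413,-.301,0,st,'top');fit('bearing_cap',.531,-.276,0,st,'top'); fit('spacer',.449,-.081,0,st,'top');fit('small_gear',.44,.02,0,st,'top');fit('bearing',.37,.262,0,st,'top')
row(*p,.006)
E
```

```text
large_gear fit [ 0.4126 -0.2996] iou 0.907
bearing_cap fit [ 0.5333 -0.2785] iou 0.951
spacer fit [ 0.4476 -0.0826] iou 0.931
large_gear fit [ 0.4094 -0.2987] iou 0.952
bearing_cap fit [ 0.5314 -0.2777] iou 0.835
spacer fit [ 0.4454 -0.0821] iou 0.867
small_gear fit [0.4388 0.0247] iou 0.804
bearing fit [0.3678 0.2611] iou 0.905
row [ 0.0029 -0.0032  0.1924] [ 0.0001 -0.     -0.0003] rows 5.0
```

```bash
python3 -m handwheel '[[0.06,0,-0.002,0.1,0,0,0],[0.06,0,-0.002,0.1,0,0,0],[0.06,0,-0.002,0.1,0,0,0],[0.06,0,-0.002,0.1,0,0,0]]'
python3 - <<'E'
from h import *
st,im=see([],'w2'); 
p=fit('large_gear',.413,-.301,0,st)
im=im.copy();c,_=cv2.findContours((sil('large_gear',*p,0,st)>.5).astype(np.uint8),0,2);cv2.drawContours(im,c,-1,(255,0,0),1);cv2.imwrite('pics/w2.png',im[...,::-1])
row(*p,.006)
E
```

```text
t: 2.92
tool_pos: [0.4076, -0.2985, 0.0945]
orientation: [-3.136, 0.006, -0.0]
ft_force: [-0.4, 0.7, 0.2]
opening: 0.06
gripper_force: 0.0
large_gear fit [ 0.4133 -0.2996] iou 0.964
row [ 0.0034 -0.0012  0.0927] [-0.0001  0.0001 -0.0001] rows 3.0
```

View pics/w2.png

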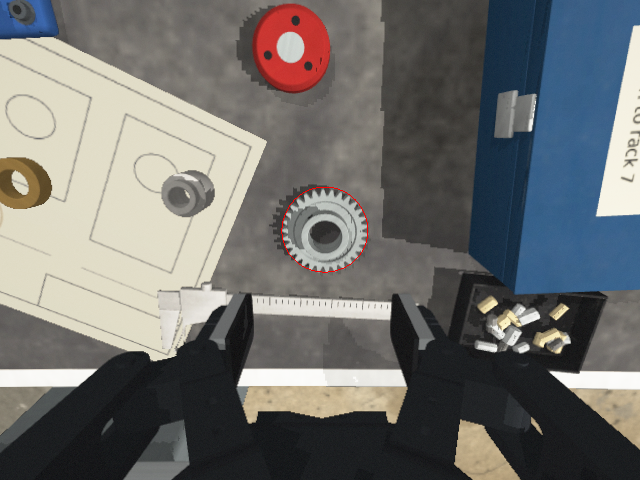

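The red outline fits the gear's rim, centre about (325,229); the fingers have clearance on both sides.

```bash
python3 -m handwheel '[[0.06,0.003,-0.001,0.04,0,0,0],[0.06,0.003,-0.001,0.08,0,0,0],[0.06,0.003,-0.001,0.088,0,0,0],[0.06,0.003,-0.001,0.088,0,0,0],[0.03,0.003,-0.001,0.088,0,0,0],[0.03,0.003,-0.001,0.088,0,0,0],[0.03,0.003,-0.001,0.088,0,0,0],[0.03,0.003,-0.001,0.088,0,0,0]]' 70
python3 -m handwheel '[[0.03,0,0,0,0,0,0],[0.03,0,0,0,0,0,0],[0.03,0,0,0,0,0,0]]'
```

```text
t: 3.68
tool_pos: [0.4136, -0.3006, 0.0122]
orientation: [3.139, -0.002, -0.0]
ft_force: [0.3, 0.5, -0.2]
opening: 0.0301
gripper_force: 0.0
t: 3.93
tool_pos: [0.4128, -0.2998, 0.0108]
orientation: [3.141, -0.0, -0.0]
ft_force: [1.0, 0.4, 0.2]
opening: 0.0301
gripper_force: 0.0
```

```bash
python3 - <<'E'
from h import *
im=save('wrist','w3');cv2.imwrite('pics/w3.png',im[150:480,120:520,::-1])
E
```

```text
(no output)
```

View pics/w3.png

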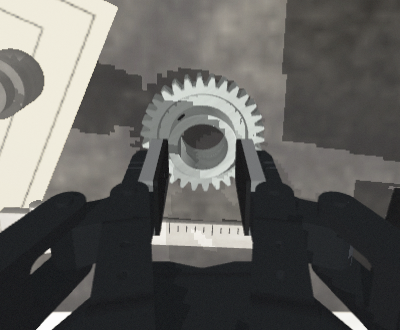

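The pads at crop (165,140) and (240,140) are the right way round the hub but just above it. I'll go lower.

```bash
python3 -m handwheel '[[0.05,0,0,0,0,0,0],[0.05,0,0,0,0,0,0],[0.05,0,0,0.01,0,0,0],[0.05,0,0,0.01,0,0,0],[0.03,0,0,0.01,0,0,0],[0.03,0,0,0.01,0,0,0],[0.03,0,0,0.01,0,0,0],[0.03,0,0,0.01,0,0,0]]' 70
python3 -m handwheel '[[0.03,0,0,0,0,0,0],[0.03,0,0,0,0,0,0]]'
```

```text
t: 4.65
tool_pos: [0.4128, -0.2998, 0.0005]
orientation: [3.141, -0.0, -0.0]
ft_force: [0.0, -0.4, 1.1]
opening: 0.03
gripper_force: 0.0
t: 4.82
tool_pos: [0.4128, -0.2998, 0.0005]
orientation: [3.141, -0.0, -0.0]
ft_force: [-0.6, 0.4, -0.7]
opening: 0.0299
gripper_force: 0.0
```

```bash
python3 - <<'E'
from h import *
im=save('wrist','w4');cv2.imwrite('pics/w4.png',cv2.resize(im[180:400,200:440,::-1],None,fx=2.5,fy=2.5))
E
```

```text
(no output)
```

View pics/w4.png

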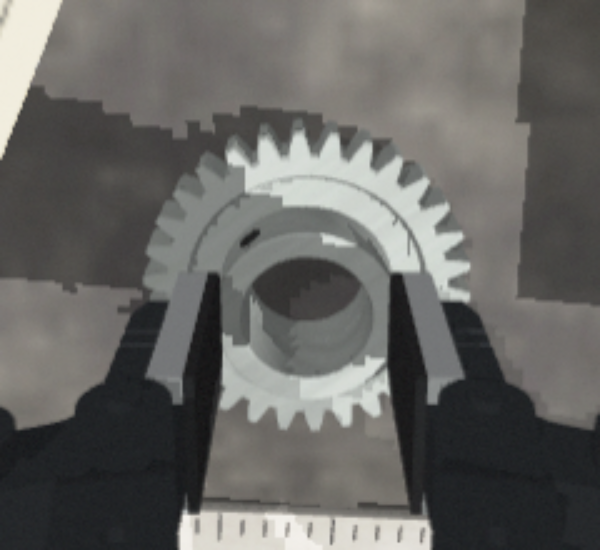

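```bash
python3 -m handwheel '[[0.05,0,0,0,0,0,0],[0.05,0,0,0,0,0,0],[0.05,0,0,0.005,0,0,0],[0.05,0,0,0.005,0,0,0],[0.03,0,0,0.005,0,0,0],[0.03,0,0,0.005,0,0,0],[0.03,0,0,0.005,0,0,0],[0.03,0,0,0.005,0,0,0]]' 70
python3 -m handwheel '[[0.03,0,0,0,0,0,0],[0.03,0,0,0,0,0,0]]'
```

```text
t: 5.53
tool_pos: [0.4126, -0.2997, -0.0045]
orientation: [3.142, 0.0, -0.0]
ft_force: [-0.5, 0.6, 2.4]
opening: 0.0305
gripper_force: 32.8
t: 5.7
tool_pos: [0.4126, -0.2997, -0.0044]
orientation: [3.141, 0.0, -0.0]
ft_force: [-1.1, 1.0, 3.6]
opening: 0.0308
gripper_force: 32.9
```

```bash
python3 -m handwheel '[[0.05,0,0,0,0,0,0],[0.05,0,0,0,0,0,0],[0.05,0,0,0.005,0,0,0],[0.05,0,0,0.005,0,0,0],[0.02,0,0,0.005,0,0,0],[0.02,0,0,0.005,0,0,0],[0.02,0,0,0.005,0,0,0],[0.02,0,0,0.005,0,0,0]]' 80
python3 -m handwheel '[[0.02,0,0,0,0,0,0],[0.02,0,0,0,0,0,0]]'
```

```text
t: 6.37
tool_pos: [0.4127, -0.2997, -0.0093]
orientation: [3.141, -0.0, -0.0]
ft_force: [-1.3, 1.6, 4.8]
opening: 0.0297
gripper_force: 78.9
t: 6.53
tool_pos: [0.4127, -0.2997, -0.0093]
orientation: [3.141, -0.0, -0.0]
ft_force: [-2.3, 1.1, 4.9]
opening: 0.0296
gripper_force: 78.9
```

```bash
python3 -m handwheel '[[0.02,0,0,-0.02,0,0,0],[0.02,0,0,-0.06,0,0,0],[0.02,0,0,-0.1,0,0,0],[0.02,0,0,-0.14,0,0,0],[0.02,0,0,-0.14,0,0,0],[0.02,0,0,-0.14,0,0,0]]'
python3 - <<'E'
from h import *
im=save('wrist','w5');cv2.imwrite('pics/w5.png',im[0:400,100:560,::-1])
o=bot.observe();print(o['opening'],o['gripper_force'],o['tool_pos'])
E
```

```text
t: 7.03
tool_pos: [0.4137, -0.3006, 0.1322]
orientation: [3.138, -0.004, -0.0]
ft_force: [-1.1, 0.5, -3.0]
opening: 0.0294
gripper_force: 80.1
0.029572788923335598 80.07521286606789 [ 0.41255707 -0.29951195  0.1301884 ]
```

View pics/w5.png

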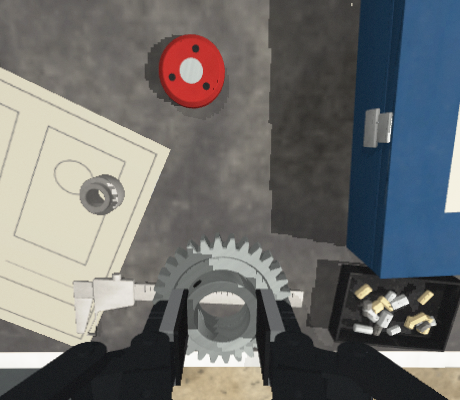

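```bash
python3 -m handwheel '[[0.02,0.05,-0.22,-0.03,0,0,0],[0.02,0.05,-0.22,-0.03,0,0,0],[0.02,0.05,-0.22,-0.03,0,0,0],[0.02,0.05,-0.22,-0.03,0,0,0],[0.02,0.05,-0.22,-0.03,0,0,0],[0.02,0.05,-0.22,-0.03,0,0,0],[0.02,0.05,-0.22,-0.03,0,0,0],[0.02,0.05,-0.22,-0.03,0,0,0]]'
python3 - <<'E'
from h import *
st,im=see(['shaft_shoulder','shaft_stand','spacer'],'w6'); print(st['tool_pos'],st['orientation'])
c=proj('wrist',[.584,-.08,.05],st)[0].astype(int); print(c)
x0,y0=max(c[0]-100,0),max(c[1]-90,0)
cv2.imwrite('pics/w6.png',cv2.resize(im[y0:y0+180,x0:x0+200,::-1],None,fx=3,fy=3)); print(x0,y0)
E
```

```text
t: 7.75
tool_pos: [0.4618, -0.0783, 0.1584]
orientation: [-3.141, 0.004, 0.003]
ft_force: [0.1, -0.3, -2.7]
opening: 0.0294
gripper_force: 80.3
shaft_shoulder 0.63 [ 0.5851 -0.0803  0.0353] [325.  65.]
shaft_stand 0.6 [ 0.5902 -0.0772 -0.0014] [321.  66.]
shaft_stand 0.5 [ 0.4403 -0.2026  0.0018] [453. 239.]
spacer 0.6 [ 0.448  -0.0769 -0.0032] [321. 230.]
[ 0.46181282 -0.07831346  0.15843222] [-3.14059692e+00  3.75388622e-03  2.64665472e-03]
[325  62]
225 0
```

View pics/w6.png

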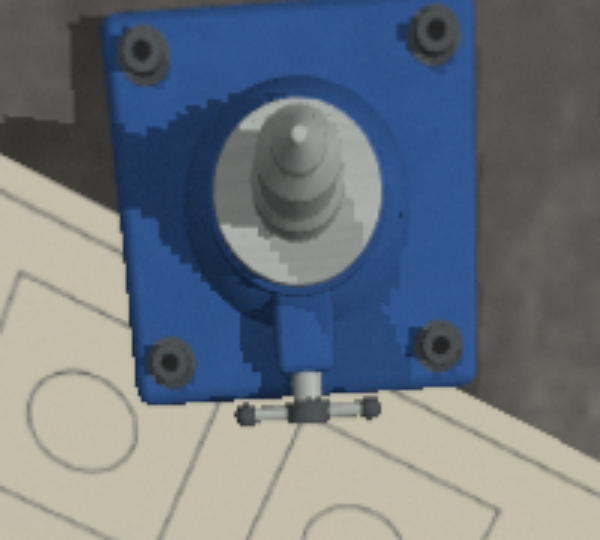

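The shoulder disc is centred near crop (298,191), with the shaft tip at (299,133). I'll segment the disc and fit it.

```bash
cat >> h.py <<'E'
def shaft(im,st,x=.584,y=-.08):
    # grey shoulder disc inside blue boss; fit projected 42 mm circle at z=.034
    hsv=cv2.cvtColor(im,cv2.COLOR_RGB2HSV); g=((hsv[...,1]<90)).astype(np.uint8)
    c=proj('wrist',[x,y,.04],st)[0].astype(int); n,l=cv2.connectedComponents(g,connectivity=4)
    m=(l==l[c[1],c[0]]).astype(float); 
    def cm(p):
        h=proj('wrist',np.c_[p[0]+.021*np.cos(A),p[1]+.021*np.sin(A),.034+0*A],st); k=np.zeros((480,640),np.uint8)
        cv2.fillConvexPoly(k,np.round(h*16).astype(np.int32),255,cv2.LINE_AA,4); return k/255.
    f=lambda p:-np.minimum(m,cm(p)).sum()/np.maximum(m,cm(p)).sum()
    o=minimize(f,[x,y],method='Nelder-Mead',options=dict(initial_simplex=[[x,y],[x+.006,y],[x,y+.006]],xatol=1e-5,fatol=1e-5)); print('shaft',o.x.round(4),o.fun); return o.x
E
python3 - <<'E'
from h import *
st=bot.observe(); im=bot.get_image('wrist'); print(st['tool_pos'],st['orientation'])
p=shaft(im,st); print(pix2plane('wrist',225+299/3-.3,133/3-.3,.096,st))
row(.5845,-.08,.16)
E
```

```text
[ 0.46211835 -0.08054212  0.15933548] [-3.14117440e+00  2.05818725e-03 -1.73176467e-03]
shaft [ 0.5854 -0.0789] -0.9588653078491778
[ 0.58627604 -0.08195897  0.096     ]
row [ 0.1222 -0.0009 -0.0006] [-0.0002  0.0015 -0.002 ] rows 3.0
```

```bash
python3 -m handwheel '[[0.02,0,0,0,0,0,0],[0.02,0,0,0,0,0,0],[0.02,0,0,0,0,0,0]]'|head -2
python3 - <<'E'
from h import *
for i in range(2):
    st=bot.observe(); im=bot.get_image('wrist'); print(st['tool_pos'],st['orientation'])
    p=shaft(im,st)
c=proj('wrist',[.585,-.08,.096],st)[0].astype(int);g=im[c[1]-25:c[1]+25,c[0]-25:c[0]+25].astype(int).sum(2);j=np.unravel_index(cv2.GaussianBlur(g.astype(np.float32),(3,3),0).argmax(),g.shape);u,v=c[0]-25+j[1],c[1]-25+j[0];print(c,u,v,pix2plane('wrist',u,v,.096,st))
row(*p,.16)
E
```

```text
t: 8.25
tool_pos: [0.4627, -0.0802, 0.1603]
[ 0.4626877  -0.08016299  0.16032698] [ 3.14150095e+00  4.27967575e-05 -1.09824198e-03]
shaft [ 0.5856 -0.079 ] -0.9608509820871152
[ 0.46270404 -0.0800323   0.16037575] [ 3.14148943e+00 -2.51598966e-05 -8.37708385e-04]
shaft [ 0.5854 -0.079 ] -0.9602401115392276
[321  48] 321 47 [ 0.58575194 -0.07942763  0.096     ]
row [ 0.1227 -0.001   0.0004] [ 0.0001 -0.     -0.0007] rows 3.0
```

```bash
python3 -m handwheel '[[0.02,0.04,0,0,0,0,0],[0.02,0.08,-0.001,0,0,0,0],[0.02,0.122,-0.001,0,0,0,0],[0.02,0.122,-0.001,0.02,0,0,0],[0.02,0.122,-0.001,0.06,0,0,0],[0.02,0.122,-0.001,0.09,0,0,0],[0.02,0.122,-0.001,0.09,0,0,0]]'
python3 -m handwheel '[[0.02,0,0,0.01,0,0,0],[0.02,0,0,0.02,0,0,0],[0.02,0,0,0.03,0,0,0],[0.02,0,0,0.03,0,0,0]]'
python3 -c "
from h import *
row(.5848,-.0792,.028)"
```

```text
t: 8.93
tool_pos: [0.5824, -0.0782, 0.0643]
orientation: [-3.14, 0.007, -0.0]
ft_force: [0.5, -0.6, -1.9]
opening: 0.0296
gripper_force: 81.4
t: 9.27
tool_pos: [0.5844, -0.0788, 0.0392]
orientation: [3.142, 0.001, -0.0]
ft_force: [1.4, -0.2, -2.3]
opening: 0.0296
gripper_force: 81.3
row [0.0004 0.0004 0.0112] [ 0.      0.0007 -0.0003] rows 1.0
```

```bash
python3 -m handwheel '[[0.02,0,0,0.006,0,0,0],[0.02,0,0,0.011,0,0,0],[0.02,0,0,0.011,0,0,0],[0.02,0,0,0.011,0,0,0]]'
```

```text
t: 9.6
tool_pos: [0.5847, -0.0787, 0.0294]
orientation: [3.142, 0.0, -0.0]
ft_force: [0.9, -0.3, -1.9]
opening: 0.0296
gripper_force: 81.3
```

```bash
python3 -m handwheel '[[0.02,0,0,0.003,0,0,0],[0.02,0,0,0.003,0,0,0],[0.06,0,0,0.003,0,0,0],[0.06,0,0,0.003,0,0,0],[0.06,0,0,0.003,0,0,0],[0.06,0,0,0.003,0,0,0]]'
python3 -m handwheel '[[0.06,0,0,-0.04,0,0,0],[0.06,0,0,-0.08,0,0,0],[0.06,-0.04,0,-0.1,0,0,0],[0.06,-0.08,0,-0.1,0,0,0],[0.06,-0.12,0,-0.1,0,0,0],[0.06,-0.137,0,-0.1,0,0,0],[0.06,-0.137,0,-0.1,0,0,0],[0.06,-0.137,0,-0.1,0,0,0]]'
python3 -m handwheel '[[0.06,0,0,0,0,0,0],[0.06,0,0,0,0,0,0],[0.06,0,0,0,0,0,0]]' |head -2
python3 - <<'E'
from h import *
st,im=see([],'w7'); 
p=fit('spacer',.449,-.081,0,st); 
fit('large_gear',.5855,-.079,.034,st); 
cv2.imwrite('pics/w7.png',im[:330,100:540,::-1])
row(*p,.1)
E
```

```text
t: 10.1
tool_pos: [0.585, -0.0788, 0.0267]
orientation: [3.141, -0.001, -0.0]
ft_force: [-0.2, 1.1, -0.4]
opening: 0.06
gripper_force: 0.0
t: 10.77
tool_pos: [0.4479, -0.0789, 0.1272]
orientation: [3.141, -0.002, -0.001]
ft_force: [0.3, 0.7, 0.7]
opening: 0.0602
gripper_force: 0.0
t: 11.02
tool_pos: [0.4487, -0.0788, 0.1262]
spacer fit [ 0.4482 -0.082 ] iou 0.957
large_gear fit [ 0.5856 -0.0784] iou 0.974
row [0.0001 0.0033 0.0261] [-0.0001  0.0004  0.0001] rows 1.0
```

View pics/w7.png

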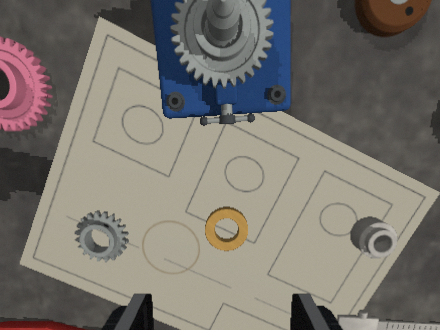

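The large gear sits round the shaft on the shoulder; the spacer is at crop (227,229), free all round.

```bash
python3 -m handwheel '[[0.06,0,0.003,0.04,0,0,0],[0.06,0,0.003,0.08,0,0,0],[0.06,0,0.003,0.12,0,0,0],[0.05,0,0.003,0.136,0,0,0],[0.05,0,0.003,0.14,0,0,0],[0.02,0,0.003,0.14,0,0,0],[0.02,0,0.003,0.14,0,0,0],[0.02,0,0.003,0.14,0,0,0]]' 60
python3 -m handwheel '[[0.02,0,0,0,0,0,0],[0.02,0,0,0,0,0,0],[0.02,0,0,0,0,0,0]]'
```

```text
t: 11.83
tool_pos: [0.449, -0.0821, -0.0123]
orientation: [3.141, -0.003, -0.0]
ft_force: [-0.3, -0.0, -0.3]
opening: 0.0307
gripper_force: 59.4
t: 12.08
tool_pos: [0.4483, -0.0819, -0.0128]
orientation: [3.141, -0.002, -0.0]
ft_force: [0.5, 0.2, 0.4]
opening: 0.0307
gripper_force: 59.4
```

```bash
python3 -m handwheel '[[0.02,0,0,-0.04,0,0,0],[0.02,0,0,-0.08,0,0,0],[0.02,0.02,0,-0.12,0,0,0],[0.02,0.06,-0.003,-0.13,0,0,0],[0.02,0.1,-0.003,-0.13,0,0,0],[0.02,0.137,-0.003,-0.13,0,0,0],[0.02,0.137,-0.003,-0.13,0,0,0],[0.02,0.137,-0.003,-0.13,0,0,0]]'
python3 -m handwheel '[[0.02,0,0,0.03,0,0,0],[0.02,0,0,0.03,0,0,0],[0.02,0,0,0.03,0,0,0]]'
python3 -c "
from h import *
row(.5855,-.0786,.046)"
```

```text
t: 12.75
tool_pos: [0.5858, -0.0785, 0.1158]
orientation: [3.142, 0.0, 0.001]
ft_force: [0.5, -0.1, -1.9]
opening: 0.0307
gripper_force: 59.7
t: 13.0
tool_pos: [0.5825, -0.0784, 0.0854]
orientation: [-3.141, 0.005, -0.0]
ft_force: [0.2, -0.1, 0.8]
opening: 0.0305
gripper_force: 59.8
row [0.0031 0.0003 0.0394] [-0.0011  0.0045 -0.0004] rows 1.0
```

```bash
python3 -m handwheel '[[0.02,0,0,0,0,0,0],[0.02,0,0,0.01,0,0,0],[0.02,0,0,0.02,0,0,0],[0.02,0,0,0.03,0,0,0],[0.02,0,0,0.036,0,0,0],[0.02,0,0,0.036,0,0,0],[0.02,0,0,0.036,0,0,0]]'
python3 -c "
from h import *
row(.5855,-.0786,.045)"
```

```text
t: 13.58
tool_pos: [0.5846, -0.0789, 0.0498]
orientation: [3.142, 0.001, -0.0]
ft_force: [0.8, -1.4, -0.9]
opening: 0.0302
gripper_force: 59.5
row [ 0.0009 -0.0003  0.0048] [ 0.      0.0008 -0.0003] rows 1.0
```

Free so far. Lower the rest, release and go to the small gear.

```bash
python3 -m handwheel '[[0.02,0.001,0,0.004,0,0,0],[0.02,0.001,0,0.006,0,0,0],[0.02,0.001,0,0.006,0,0,0],[0.02,0.001,0,0.006,0,0,0]]'
python3 -m handwheel '[[0.06,0,0,0,0,0,0],[0.06,0,0,0,0,0,0],[0.06,0,0,0,0,0,0],[0.06,0,0,-0.04,0,0,0],[0.06,0,0,-0.08,0,0,0]]'
python3 -c "
from h import *
row(.435,.0235,.126)"
```

```text
t: 13.92
tool_pos: [0.5855, -0.0786, 0.0443]
orientation: [-3.141, 0.001, -0.0]
ft_force: [0.3, -0.4, -1.0]
opening: 0.0305
gripper_force: 59.8
t: 14.33
tool_pos: [0.584, -0.0783, 0.1231]
orientation: [-3.14, 0.006, -0.0]
ft_force: [0.9, -1.0, -0.1]
opening: 0.0596
gripper_force: 0.0
row [-0.149  -0.1017 -0.0018] [-0.0016  0.006  -0.0003] rows 5.0
```

```bash
python3 -m handwheel '[[0.06,-0.149,-0.102,-0.002,0,0,0],[0.06,-0.149,-0.102,-0.002,0,0,0],[0.06,-0.149,-0.102,-0.002,0,0,0],[0.06,-0.149,-0.102,-0.002,0,0,0],[0.06,-0.149,-0.102,-0.002,0,0,0],[0.06,-0.149,-0.102,-0.002,0,0,0],[0.06,-0.149,-0.102,-0.002,0,0,0],[0.06,-0.149,-0.102,-0.002,0,0,0]]'|head -2
python3 -m handwheel '[[0.06,0,0,0,0,0,0],[0.06,0,0,0,0,0,0]]'|head -2
python3 - <<'E'
from h import *
st,im=see([],'w8'); 
p=fit('small_gear',.439,.022,0,st); fit('spacer',.5855,-.0785,.056,st)
for r in bot.trace('wrist','spacer'):print(r['p'],r['region'].sum(),np.argwhere(r['region']).mean(0))
cv2.imwrite('pics/w8.png',im[:330,100:640,::-1])
row(*p,0)
E
```

```text
t: 15.0
tool_pos: [0.4383, 0.0228, 0.1269]
t: 15.17
tool_pos: [0.4378, 0.0226, 0.1262]
small_gear fit [0.4415 0.0235] iou 0.946
spacer fit [ 0.5861 -0.0782] iou 0.977
0.76 1554 [ 16.13127413 497.72779923]
row [ 0.0045 -0.0005  0.1261] [ 0.0001  0.0004 -0.0007] rows 4.0
```

View pics/w8.png

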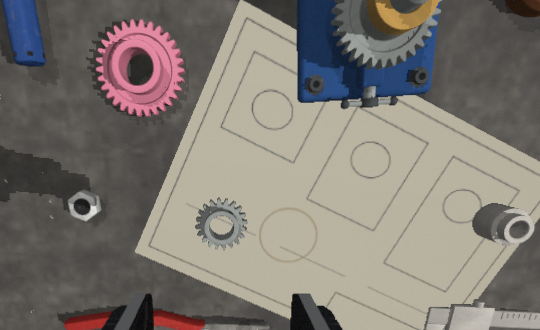

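The spacer sits seated on the large gear; the small gear is at crop (221,224) with room for the fingers.

```bash
python3 -m handwheel '[[0.06,0.004,0,0.04,0,0,0],[0.06,0.004,0,0.08,0,0,0],[0.05,0.004,0,0.12,0,0,0],[0.05,0.004,0,0.135,0,0,0],[0.05,0.004,0,0.135,0,0,0],[0.015,0.004,0,0.135,0,0,0],[0.015,0.004,0,0.135,0,0,0],[0.015,0.004,0,0.135,0,0,0]]' 60
python3 -m handwheel '[[0.015,0,0,0,0,0,0],[0.015,0,0,0,0,0,0],[0.015,0,0,0,0,0,0]]'
```

```text
t: 16.03
tool_pos: [0.442, 0.0231, -0.0071]
orientation: [3.141, -0.003, -0.0]
ft_force: [-0.5, -0.0, -0.2]
opening: 0.0226
gripper_force: 58.8
t: 16.28
tool_pos: [0.442, 0.0231, -0.0072]
orientation: [3.141, -0.003, -0.0]
ft_force: [-0.7, -0.2, 7.7]
opening: 0.0224
gripper_force: 59.8
```

```bash
python3 -m handwheel '[[0.015,0,0,-0.03,0,0,0],[0.015,0,0,-0.07,0,0,0],[0.015,0,0,-0.11,0,0,0],[0.015,0.03,0.02,-0.137,0,0,0],[0.015,0.144,0.102,-0.137,0,0,0],[0.015,0.144,0.102,-0.137,0,0,0],[0.015,0.144,0.102,-0.137,0,0,0],[0.015,0.144,0.102,-0.137,0,0,0]]'
python3 -m handwheel '[[0.015,0,0,0,0,0,0],[0.015,0,0,0,0,0,0]]'
python3 -c "
from h import *
row(.586,-.0785,.064)"
```

```text
t: 16.95
tool_pos: [0.5884, -0.082, 0.1294]
orientation: [3.14, -0.005, -0.002]
ft_force: [-0.9, 0.4, -1.6]
opening: 0.0221
gripper_force: 58.9
t: 17.12
tool_pos: [0.5847, -0.0792, 0.1281]
orientation: [-3.141, 0.001, -0.001]
ft_force: [-0.4, -0.5, -1.2]
opening: 0.0219
gripper_force: 58.9
row [ 0.0013 -0.0007  0.0641] [-0.0002  0.0006 -0.0013] rows 2.0
```

```bash
python3 -m handwheel '[[0.015,0.001,0,0.02,0,0,0],[0.015,0.001,0,0.03,0,0,0],[0.015,0.001,0,0.04,0,0,0],[0.015,0.001,0,0.05,0,0,0],[0.015,0.001,0,0.058,0,0,0],[0.015,0.001,0,0.064,0,0,0],[0.015,0.001,0,0.064,0,0,0],[0.015,0.001,0,0.064,0,0,0]]'
```

```text
t: 17.78
tool_pos: [0.586, -0.0788, 0.0643]
orientation: [3.141, -0.0, -0.0]
ft_force: [0.7, -1.1, -2.1]
opening: 0.0222
gripper_force: 58.9
```

```bash
python3 -m handwheel '[[0.015,0,0,0.0025,0,0,0],[0.015,0,0,0.0025,0,0,0],[0.055,0,0,0.0025,0,0,0],[0.055,0,0,0.0025,0,0,0],[0.055,0,0,0.0025,0,0,0],[0.055,0,0,-0.03,0,0,0],[0.055,0,0,-0.07,0,0,0],[0.055,0,0,-0.08,0,0,0]]'
python3 -c "
from h import *
row(.371,.25,.126,np.pi/2)"
```

```text
t: 18.45
tool_pos: [0.5883, -0.0793, 0.1503]
orientation: [3.139, -0.008, -0.0]
ft_force: [1.2, 0.2, 0.6]
opening: 0.055
gripper_force: 0.0
row [-0.2175 -0.3293  0.0218] [ 0.0082 -0.0047 -1.5709] rows 13.0
```

```bash
python3 -m handwheel '[[0.055,-0.216,-0.329,0,0,0,-1.571],[0.055,-0.216,-0.329,0,0,0,-1.571],[0.055,-0.216,-0.329,0,0,0,-1.571],[0.055,-0.216,-0.329,0,0,0,-1.571],[0.055,-0.216,-0.329,0,0,0,-1.571],[0.055,-0.216,-0.329,0,0,0,-1.571],[0.055,-0.216,-0.329,0.02,0,0,-1.571],[0.055,-0.216,-0.329,0.02,0,0,-1.571]]'|head -3
python3 -c "
from h import *
row(.371,.25,.126,np.pi/2)"
```

```text
t: 19.12
tool_pos: [0.4022, 0.2008, 0.1335]
orientation: [3.14, -0.001, 1.006]
row [ 0.0249 -0.0528  0.0074] [ 0.0016 -0.001  -0.5652] rows 5.0
```

```bash
python3 -m handwheel '[[0.055,0.025,-0.053,0.007,0,0,-0.565],[0.055,0.025,-0.053,0.007,0,0,-0.565],[0.055,0.025,-0.053,0.007,0,0,-0.565],[0.055,0.025,-0.053,0.007,0,0,-0.565],[0.055,0.025,-0.053,0.007,0,0,-0.565],[0.055,0.025,-0.053,0.007,0,0,-0.565],[0.055,0.025,-0.053,0.007,0,0,-0.565],[0.055,0.025,-0.053,0.007,0,0,-0.565]]'|head -3
python3 - <<'E'
from h import *
st,im=see(['bearing'],'w9'); print(st['tool_pos'],st['orientation'])
p=fit('bearing',.37,.262,0,st)
cv2.imwrite('pics/w9.png',im[:400,60:600,::-1])
row(*p,0,np.pi/2)
bot.get_image('top')
fit('small_gear',.5855,-.0785,.068,None,'top')
E
```

```text
t: 19.78
tool_pos: [0.3723, 0.2489, 0.126]
orientation: [3.141, -0.0, 1.562]
bearing 0.88 [ 3.692e-01  2.634e-01 -3.000e-04] [317. 209.]
[0.37230584 0.24890502 0.12601808] [ 3.14132395e+00 -3.98576659e-05  1.56243625e+00]
bearing fit [0.37  0.262] iou 0.943
row [ 0.0131 -0.0024  0.1259] [ 0.0001  0.     -0.0074] rows 4.0
small_gear fit [ 0.5821 -0.0775] iou 0.871
```

View pics/w9.png

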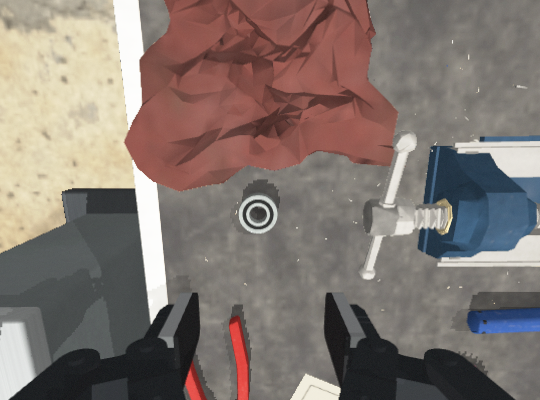

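The bearing at crop (258,213) is clear: cloth edge about 33 mm beyond it, vise handle about 85 mm to the right.

```bash
python3 -m handwheel '[[0.055,0.013,-0.002,0.03,0,0,-0.007],[0.055,0.013,-0.002,0.05,0,0,-0.007],[0.055,0.013,-0.002,0.05,0,0,-0.007],[0.055,0.013,-0.002,0.05,0,0,-0.007]]'|head -2
python3 - <<'E'
from h import *
st,im=see([]); p=fit('bearing',.372,.260,0,st); fit('bearing',.368,.264,0,st); row(*p,-.0125,np.pi/2)
E
```

```text
t: 20.37
tool_pos: [0.3697, 0.2616, 0.0754]
bearing fit [0.3701 0.2612] iou 0.914
bearing fit [0.3702 0.2612] iou 0.914
row [-0.0011 -0.0013  0.0895] [ 0.002  -0.0008  0.0006] rows 3.0
```

```bash
python3 -m handwheel '[[0.055,-0.001,0,0.04,0,0,0],[0.05,-0.001,0,0.08,0,0,0],[0.05,-0.001,0,0.089,0,0,0],[0.05,-0.001,0,0.089,0,0,0],[0.02,-0.001,0,0.089,0,0,0],[0.02,-0.001,0,0.089,0,0,0],[0.02,-0.001,0,0.089,0,0,0],[0.02,-0.001,0,0.089,0,0,0]]' 50
python3 -m handwheel '[[0.02,0,0,0,0,0,0],[0.02,0,0,0,0,0,0]]'
```

```text
t: 21.18
tool_pos: [0.3711, 0.2616, -0.0107]
orientation: [3.139, -0.001, 1.572]
ft_force: [-2.6, 0.6, 6.0]
opening: 0.0198
gripper_force: 2.8
t: 21.35
tool_pos: [0.3711, 0.2617, -0.0107]
orientation: [3.139, -0.002, 1.572]
ft_force: [-2.7, 1.4, 5.4]
opening: 0.0203
gripper_force: 2.7
```

```bash
python3 -m handwheel '[[0.05,0,0,0,0,0,0],[0.05,0,0,0,0,0,0],[0.05,0,0,0.004,0,0,0],[0.05,0,0,0.007,0,0,0],[0.05,0,0,0.007,0,0,0]]'
python3 - <<'E'
from h import *
st,im=see([],'w10'); p=fit('bearing',.371,.261,0,st); cv2.imwrite('pics/w10.png',cv2.resize(im[150:420,180:460,::-1],None,fx=2,fy=2))
E
```

```text
t: 21.77
tool_pos: [0.3701, 0.2608, -0.0206]
orientation: [-3.141, 0.0, 1.572]
ft_force: [0.0, 0.2, -0.8]
opening: 0.0499
gripper_force: 0.0
bearing fit [0.371  0.2612] iou 0.959
```

View pics/w10.png

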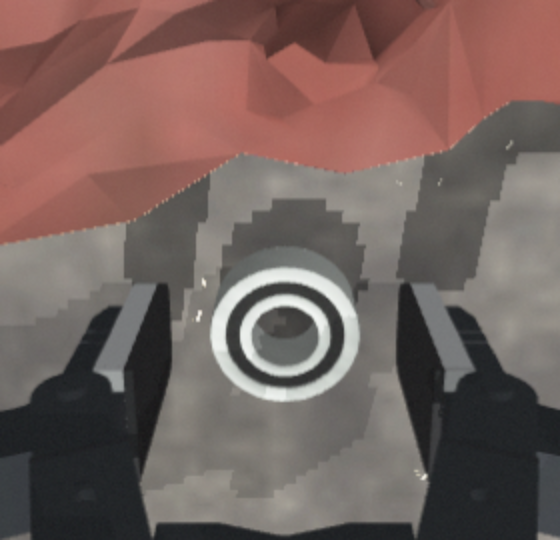

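The bearing stands upright between the open pads at view (285,335).

```bash
python3 -m handwheel '[[0.05,0,0,-0.002,0,0,0],[0.02,0,0,-0.002,0,0,0],[0.02,0,0,-0.002,0,0,0],[0.02,0,0,-0.002,0,0,0],[0.02,0,0,-0.002,0,0,0],[0.02,0,0,-0.002,0,0,0]]' 50
```

```text
t: 22.37
tool_pos: [0.3704, 0.261, -0.0175]
orientation: [3.141, -0.0, 1.572]
ft_force: [-1.6, -0.7, 6.8]
opening: 0.0287
gripper_force: 48.8
```

```bash
python3 -m handwheel '[[0.02,0,0,-0.04,0,0,0],[0.02,0,0,-0.08,0,0,0],[0.02,0,0,-0.12,0,0,0],[0.02,0,0,-0.15,0,0,0],[0.02,-0.1,0.05,-0.15,0,0,0.8],[0.02,-0.2,0.1,-0.15,0,0,0.8],[0.02,-0.22,0.15,-0.15,0,0,0.8],[0.02,-0.22,0.15,-0.15,0,0,0.8]]'
python3 -c "
from h import *
row(.5857,-.0785,.13)"
```

```text
t: 23.03
tool_pos: [0.4591, 0.1192, 0.1324]
orientation: [3.141, -0.0, 1.067]
ft_force: [1.4, 0.3, -0.4]
opening: 0.0292
gripper_force: 49.5
row [-0.112   0.2063  0.0024] [ 4.0000e-04 -6.0000e-04  1.0667e+00] rows 9.0
```

```bash
python3 -m handwheel '[[0.02,-0.112,0.206,0.002,0,0,1.067],[0.02,-0.112,0.206,0.002,0,0,1.067],[0.02,-0.112,0.206,0.002,0,0,1.067],[0.02,-0.112,0.206,0.002,0,0,1.067],[0.02,-0.112,0.206,0.002,0,0,1.067],[0.02,-0.112,0.206,0.002,0,0,1.067],[0.02,-0.112,0.206,0.002,0,0,1.067],[0.02,-0.112,0.206,0.002,0,0,1.067]]'|head -2
python3 -m handwheel '[[0.02,0,0,0,0,0,0.067],[0.02,0,0,0,0,0,0.067],[0.02,0,0,0,0,0,0.067]]'|head -3
python3 -c "
from h import *
row(.5857,-.0785,.073)"
```

```text
t: 23.7
tool_pos: [0.5863, -0.0782, 0.1291]
t: 23.95
tool_pos: [0.5858, -0.0762, 0.1297]
orientation: [-3.142, 0.001, 0.007]
row [-0.0001  0.0023  0.0567] [-0.      0.0005  0.0071] rows 2.0
```

```bash
python3 -m handwheel '[[0.02,0,0.0023,0,0,0,0],[0.02,0,0.0023,0.02,0,0,0],[0.02,0,0.0023,0.035,0,0,0],[0.02,0,0.0023,0.045,0,0,0],[0.02,0,0.0023,0.053,0,0,0],[0.02,0,0.0023,0.058,0,0,0],[0.02,0,0.0023,0.058,0,0,0],[0.02,0,0.0023,0.058,0,0,0]]'
```

```text
t: 24.62
tool_pos: [0.5863, -0.0786, 0.0722]
orientation: [3.141, -0.0, 0.005]
ft_force: [0.6, 1.4, -0.4]
opening: 0.0285
gripper_force: 49.5
```

```bash
python3 -m handwheel '[[0.02,0,0,0.0015,0,0,0],[0.02,0,0,0.003,0,0,0],[0.02,0,0,0.003,0,0,0],[0.02,0,0,0.003,0,0,0]]'
python3 -m handwheel '[[0.045,0,0,0,0,0,0],[0.055,0,0,0,0,0,0],[0.055,0,0,0,0,0,0],[0.055,0,0,-0.03,0,0,0],[0.055,0,0,-0.07,0,0,0],[0.055,-0.04,0,-0.09,0,0,0],[0.055,-0.08,0,-0.09,0,0,0]]'|head -2
python3 -m handwheel '[[0.055,0,0,0,0,0,0],[0.055,0,0,0,0,0,0],[0.055,0,0,0,0,0,0],[0.055,0,0,0,0,0,0]]'|head -2
python3 - <<'E'
from h import *
st,im=see([],'w11'); print(st['tool_pos'])
fit('bearing',.5855,-.0785,.086,st);fit('small_gear',.5855,-.0785,.068,st)
c=proj('wrist',[.5855,-.0785,.08],st)[0].astype(int);y0=max(c[1]-100,0);cv2.imwrite('pics/w11.png',cv2.resize(im[y0:y0+200,c[0]-120:c[0]+120,::-1],None,fx=3,fy=3)); print(c,y0)
row(.5333,-.2785,.125)
E
```

```text
t: 24.95
tool_pos: [0.5861, -0.0786, 0.0691]
orientation: [3.141, -0.0, 0.005]
ft_force: [0.5, -0.4, -1.6]
opening: 0.0288
gripper_force: 49.5
t: 25.53
tool_pos: [0.5105, -0.0799, 0.1632]
t: 25.87
tool_pos: [0.5085, -0.0792, 0.1591]
[ 0.50849541 -0.07924104  0.15907691]
bearing fit [ 0.5865 -0.0781] iou 0.944
small_gear fit [ 0.5833 -0.0778] iou 0.659
[321 130] 30
row [0.0242 0.1996 0.0336] [ 0.0001 -0.      0.0051] rows 5.0
```

View pics/w11.png

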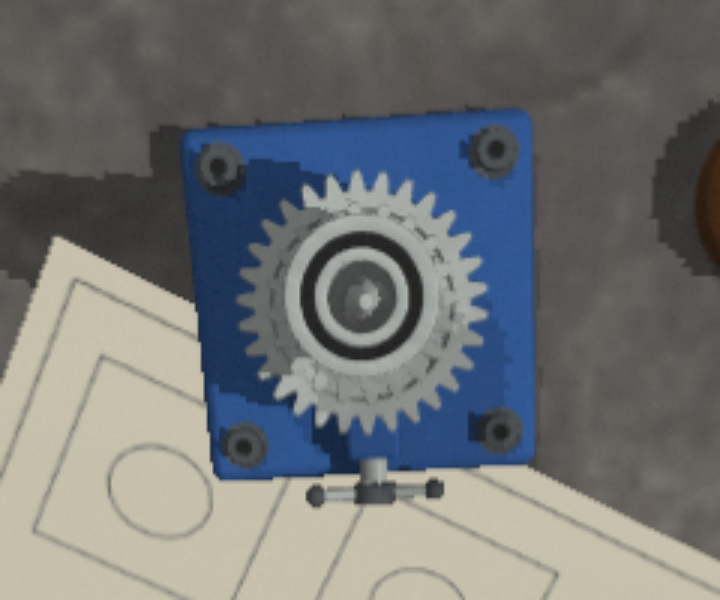

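The bearing lies flat and centred on the stack (view 362,297) with the shaft tip in its bore. Now the red cap.

```bash
python3 -m handwheel '[[0.075,0.024,0.2,0.034,0,0,0.005],[0.075,0.024,0.2,0.034,0,0,0.005],[0.075,0.024,0.2,0.034,0,0,0.005],[0.075,0.024,0.2,0.034,0,0,0.005],[0.075,0.024,0.2,0.034,0,0,0.005],[0.075,0.024,0.2,0.034,0,0,0.005],[0.075,0.024,0.2,0.034,0,0,0.005],[0.075,0.024,0.2,0.034,0,0,0.005]]'|head -2
python3 -m handwheel '[[0.075,0,0,0,0,0,0],[0.075,0,0,0,0,0,0]]'|head -3
python3 - <<'E'
from h import *
st,im=see([],'w12')
p=fit('bearing_cap',.533,-.2785,0,st)
u,v=proj('wrist',[*p,.01],st)[0].astype(int); print(im[v-14:v-8,u-15:u+15].reshape(-1,3).mean(0))
row(*p,-.0165)
E
```

```text
t: 26.68
tool_pos: [0.5321, -0.2785, 0.1242]
t: 26.85
tool_pos: [0.5325, -0.2775, 0.1252]
orientation: [3.141, -0.0, 0.002]
bearing_cap fit [ 0.5333 -0.2785] iou 0.941
[197.55        55.59444444  51.03333333]
row [0.0008 0.0007 0.1419] [ 0.0004 -0.0005  0.0015] rows 4.0
```

```bash
python3 -m handwheel '[[0.075,0.001,0.001,0.04,0,0,0],[0.075,0.001,0.001,0.08,0,0,0],[0.075,0.001,0.001,0.12,0,0,0],[0.075,0.001,0.001,0.137,0,0,0],[0.075,0.001,0.001,0.141,0,0,0],[0.03,0.001,0.001,0.141,0,0,0],[0.03,0.001,0.001,0.141,0,0,0],[0.03,0.001,0.001,0.141,0,0,0]]' 50
python3 -m handwheel '[[0.03,0,0,0,0,0,0],[0.03,0,0,0,0,0,0],[0.03,0,0,0,0,0,0]]'
```

```text
t: 27.62
tool_pos: [0.5346, -0.2806, -0.0136]
orientation: [3.139, -0.003, 0.0]
ft_force: [1.4, -0.5, -1.0]
opening: 0.0461
gripper_force: 51.2
t: 27.87
tool_pos: [0.5347, -0.2806, -0.0137]
orientation: [3.139, -0.004, -0.0]
ft_force: [0.6, 1.3, 6.5]
opening: 0.0459
gripper_force: 51.7
```

```bash
python3 -m handwheel '[[0.03,0,0,-0.04,0,0,0],[0.03,0,0,-0.08,0,0,0],[0.03,0,0,-0.12,0,0,0],[0.03,0.01,-0.03,-0.145,0,0,0],[0.03,0.052,-0.202,-0.145,0,0,0],[0.03,0.052,-0.202,-0.145,0,0,0],[0.03,0.052,-0.202,-0.145,0,0,0],[0.03,0.052,-0.202,-0.145,0,0,0]]'|head -2
python3 -m handwheel '[[0.03,0,0,0,0,0,0],[0.03,0,0,0,0,0,0],[0.03,0,0,0,0,0,0]]'
python3 - <<'E'
from h import *
st,im=see([],'w13'); cv2.imwrite('pics/w13.png',im[120:420,160:500,::-1])
row(.587,-.0785,.08)
E
```

```text
t: 28.53
tool_pos: [0.583, -0.0863, 0.1302]
t: 28.78
tool_pos: [0.5828, -0.0881, 0.1295]
orientation: [3.141, -0.001, 0.001]
ft_force: [-0.4, 0.0, -0.8]
opening: 0.0456
gripper_force: 51.7
row [ 0.0043 -0.0105  0.0493] [ 0.0008 -0.0007 -0.0008] rows 2.0
```

View pics/w13.png

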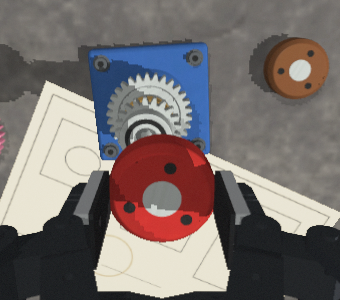

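The cap is held level between the pads at crop (163,190), still about 10 mm short in y of the stack. I'll align first, then lower.

```bash
python3 -m handwheel '[[0.03,0.0043,-0.0105,0,0,0,0],[0.03,0.0043,-0.0105,0,0,0,0],[0.03,0.0043,-0.0105,0.02,0,0,0],[0.03,0.0043,-0.0105,0.03,0,0,0],[0.03,0.0043,-0.0105,0.03,0,0,0],[0.03,0.0043,-0.0105,0.03,0,0,0]]'
python3 -c "
from h import *
row(.587,-.0785,.08)"
```

```text
t: 29.33
tool_pos: [0.5865, -0.0777, 0.0982]
orientation: [-3.141, 0.002, -0.001]
ft_force: [0.2, -0.2, -0.9]
opening: 0.0458
gripper_force: 51.7
row [0.0006 0.0008 0.0182] [-0.0004  0.0019 -0.0009] rows 1.0
```

```bash
python3 -m handwheel '[[0.03,0.0005,0.001,0.006,0,0,0],[0.03,0.0005,0.001,0.012,0,0,0],[0.03,0.0005,0.001,0.017,0,0,0],[0.03,0.0005,0.001,0.019,0,0,0],[0.03,0.0005,0.001,0.019,0,0,0],[0.03,0.0005,0.001,0.019,0,0,0]]'
```

```text
t: 29.83
tool_pos: [0.5875, -0.0784, 0.0798]
orientation: [3.142, 0.0, -0.0]
ft_force: [0.6, -0.0, -0.7]
opening: 0.0461
gripper_force: 51.7
```

```bash
python3 -m handwheel '[[0.03,0,0,0.0015,0,0,0],[0.03,0,0,0.003,0,0,0],[0.03,0,0,0.004,0,0,0],[0.03,0,0,0.004,0,0,0],[0.03,0,0,0.004,0,0,0]]'
```

```text
t: 30.25
tool_pos: [0.5875, -0.0784, 0.0759]
orientation: [3.141, -0.0, -0.0]
ft_force: [-0.1, -0.2, -0.6]
opening: 0.046
gripper_force: 51.7
```

```bash
python3 -m handwheel '[[0.03,0,0,0.001,0,0,0],[0.03,0,0,0.001,0,0,0],[0.03,0,0,0.001,0,0,0]]'
python3 -m handwheel '[[0.06,0,0,0,0,0,0],[0.075,0,0,0,0,0,0],[0.075,0,0,0,0,0,0],[0.075,0,0,-0.03,0,0,0],[0.075,0,0,-0.07,0,0,0],[0.075,-0.04,0,-0.09,0,0,0],[0.075,-0.08,0,-0.09,0,0,0]]'|head -2
python3 -m handwheel '[[0.075,-0.12,0,0,0,0,0],[0.075,-0.12,0,0,0,0,0],[0.075,-0.12,0,0,0,0,0],[0.075,-0.12,0,0,0,0,0],[0.075,-0.12,0,0,0,0,0]]'|head -2
python3 - <<'E'
from h import *
st,im=see([]); fit('bearing_cap',.5865,-.0785,.089,st)
s=bot.get_image('scene'); a=cv2.resize(s[200:290,320:420,::-1],None,fx=4,fy=4,interpolation=2)
c=proj('wrist',[.5855,-.0785,.08],st)[0].astype(int);y0=max(c[1]-60,0)
b=cv2.resize(im[y0:y0+120,c[0]-60:c[0]+60,::-1],(360,360))
cv2.imwrite('pics/fin.png',np.hstack([a,b]))
E
```

```text
t: 30.5
tool_pos: [0.5877, -0.0785, 0.0754]
orientation: [3.141, -0.001, -0.0]
ft_force: [-0.9, 0.9, 3.9]
opening: 0.0458
gripper_force: 52.2
t: 31.08
tool_pos: [0.5118, -0.0794, 0.1689]
t: 31.5
tool_pos: [0.3873, -0.0783, 0.1652]
none
```

View pics/fin.png

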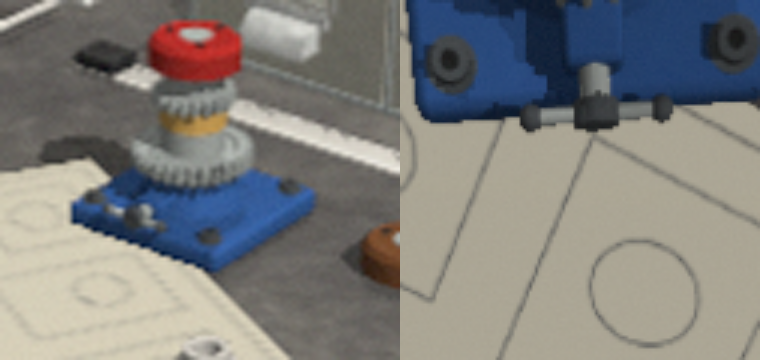

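The stack shows large gear, brass spacer, small gear and level red cap. One numeric check of the cap's height, then hand in.

```bash
python3 - <<'E'
from h import *
for c,I in (('scene',0),('top',0)):
    bot.get_image(c)
    for q,zz in (('bearing_cap',(.083,.089,.095)),('small_gear',(.068,)),('spacer',(.056,)),('large_gear',(.034,))):
        for z in zz: print(c,z,end=' '); fit(q,.5855,-.0785,z,None,c)
o=bot.observe();print(o['t'],o['joint_vel'].round(3))
E
```

```text
scene 0.083 bearing_cap fit [ 0.6023 -0.0653] iou 0.708
scene 0.089 bearing_cap fit [ 0.5908 -0.0725] iou 0.694
scene 0.095 bearing_cap fit [ 0.5776 -0.0816] iou 0.679
scene 0.068 small_gear fit [ 0.5855 -0.0785] iou 0.581
scene 0.056 spacer fit [ 0.6051 -0.0619] iou 0.755
scene 0.034 large_gear fit [ 0.5885 -0.0741] iou 0.773
top 0.083 bearing_cap fit [ 0.5856 -0.0784] iou 0.946
top 0.089 bearing_cap fit [ 0.5839 -0.0778] iou 0.941
top 0.095 bearing_cap fit [ 0.5824 -0.0772] iou 0.935
top 0.068 none
top 0.056 none
top 0.034 large_gear fit [ 0.5866 -0.0731] iou 0.145
32.35 [-0.001 -0.002 -0.001 -0.001  0.    -0.002]
```

```bash
python3 -c "
from plant import bot
print(bot.sign_off())"
```

```text
the job is handed in; nothing more can be done
None
```

I built the stack on the shaft in the order asked (large gear, spacer, small gear, bearing, red cap), released it with the arm clear, and handed the job in at about 32 s; no verdict came back. The last pictures show it upright and level, but the camera fit couldn't confirm the cap's exact height, so its seating rests on a light 4 N contact at the expected height.

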